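# Reset the cap sealer under its push-latch cover

### The job

Reset the bench-top cap sealer: press down on the grey push-latch cover so that it pops open, press the oblong key under it all the way down, then push the cover back down until it latches and stays shut. A fingertip is enough for all of it: do not press the small round key, and leave the sealing head, pen can, jar and tape roll standing where they are.

Things in the scene. Friction and masses are not known exactly. Their poses are not given: they have to be found in the camera images.
- sealer_unit: Black plastic base unit of the sealer, fixed: 300 mm in its x, 360 mm in its y, 80 mm high. Origin at the centre of its underside, z up. In its top is an opening, x -117 to +17, y -112 to -6 mm, 34 mm deep, with two keys in it, covered by the grey cover.
- cover_hinge (a point): Middle of the cover's hinge line, at the height of the unit's top face; fixed to the unit, axes as the unit's: x along the hinge, y level from the hinge towards the free edge of the shut cover, z up. In this frame the opening spans x -67 to +67, y -2 to +104 mm.
- cover (a joint): Angle of the cover (rad): 0 latched shut, about 1.5 open and upright, stop at -0.10 when pressed in (7 mm down at 70 mm from the hinge). Pressed past -0.085 and let go, a shut cover springs up, damped, past 1.0 rad in about 1.5 s, clear of the keys. Swung back down (about 2 N at 70 mm), pressed past -0.085 and let go, it stays latched at 0. A shorter press may do nothing.
- cover_press (a point): Where to press: on the cover's outer face, mid-width, 70 mm from the hinge line; moves with the cover, z is the outward normal. The cover is a flat grey slab, 130 mm along the hinge, reaching 2 to 100 mm from it, 9 mm thick, hinged along its lower edge; shut, its upper face is 9 mm above the unit's top and a thin black line marks its free edge.
- oblong_key_top (a point): Centre of the top of the oblong key: white bar, 20 mm along the hinge, 44 mm across it, top 10 mm below the unit's top face and 63 mm from the hinge line, 28 mm to one side or the other of the hinge's middle. The round key stands on the other side, 56 mm away. Axes as cover_hinge. Hidden until the cover is open.
- oblong_key (a joint): How far the oblong key is pressed down (m): 0 up, 0.005 fully down. It springs back; 1.5 N starts it and 4.5 N holds it fully down.
- round_key_top (a point): Centre of the top of the small round key, white, 20 mm across, same height and spring as the oblong key.
- round_key (a joint): How far the round key is pressed down (m): 0 up, 0.005 fully down. To be left alone.
- sealing_head: Loose white sealing head standing on the unit's top at the corner away from the cover: disc 120 mm across and 70 mm high with an upright handle, 190 mm high in all. Origin at the centre of its underside.
- pen_can: Loose can with pens on the bench, 87 mm across, 110 mm high, pens to 175 mm. Origin at the centre of its underside.
- jar: Loose white jar with a cap on the bench, 68 mm across, 115 mm high. Origin at the centre of its underside.
- tape_roll: Loose roll of tape lying on the bench, 100 mm across, 25 mm high. Origin at the centre of its underside.

How it is judged:
By the outcome, as a careful person would: the job done as asked, in the order asked, and still so for the second after the job is handed in, with the robot touching nothing.
It also fails if it takes over 61 s, if anything falls off the work surface, if the arm or the gripper's body presses on something with over 40 N, if the wrist force passes 120 N, or if a joint passes its speed limit or range.

### The arm

A 6-joint arm with a two-finger parallel gripper is mounted at the origin on the work surface. World frame = base frame: x ahead of the robot, y to its left, z up, the work surface at z = 0. Lengths are in m, angles in degrees, forces in N, time in s.
With the tool pointing down it reaches from about 0.35 to 0.875 m from the base axis. Payload 4.2 kg.
Tool frame: the origin (TCP) lies midway between the tips of the shut fingers; the grasp point (between the pads) lies 19 mm behind it; z points along the fingers, y is the direction in which the jaws open and shut (so a half turn about z gives the same grasp; the last joint's range is limited). The gripper opens to 87 mm and grips with 3 to 60 N. Pads are 19 mm wide; open, the fingers measure 117 mm over their backs; the gripper's body (75 mm by 190 mm) begins 51 mm behind the grasp point.
Start: joints at [86.723, 22.042, 0.453, 0, -68.411, -14.817], TCP at [0.194, 0.594, 0.223] pointing down, gripper open.
Joint ranges: [-179.83, 179.83], [-69.29, 118.12], [-61.27, 80.66], [-181.25, 117.63], [-171.15, -9.14], [-177.46, 177.46]. Speed limits (degrees/s): [159.86, 159.86, 180, 180, 180, 180].

### API

Orientations are given as a 3x3 rotation matrix whose columns are the frame's x, y, z axes.
In Python, from station import sense, capture, calibration, finish_job gives the robot as it stands.
- The arm moves only by the tool carry_out, never from a script. Its argument "commands" is one flat list of numbers, 6 for each row, row after row: the shift along the tool's x, y, z in mm, then the turn, a rotation vector about the tool's x, y, z in rad. A call has 1 to 5 rows; each row shifts and turns the pose as measured when the row begins, along the tool's axes as they then stand; what a row does not reach is not made up. A row lasts 1/8 s, in which the tool goes at most 62.5 mm and 10.7 degrees, less where a joint would pass 70% of its speed; a pose out of reach is approached as far as the arm can. A call is refused whole if a number of a shift passes 62.5 or a number of a turn 0.188, either way. A call with a gripper value outside its range is refused whole. "grip" is the finger opening in mm, from 0 to 87, set as the call begins (left out, the last holds). The fingers move at their own pace and stop on an object; the grip force is fixed at half the most. Time passes only in rows, so rows that do not move let the fingers close. It gives the time, the measured TCP pose, the force and the opening at its end, in the units of the state.
- sense(): the state, without advancing time (a new reading comes with each control period).
- capture(name): name is "side" or "top"; returns the picture (384x512x3 uint8, red, green, blue); there is no depth.
- calibration(name): a dict with "fx", "fy", "cx", "cy" (pixels), "rvec" (rotation vector, rad) and "tvec" (3), from world to camera coordinates, as OpenCV has them. Camera axes: x right, y down, z forward; pixel columns grow to the right and rows downward; lengths in m; the calibration is good to about 2 mm. A picture is of the moment at which its call begins. calibration takes no time and is no camera call.
- finish_job(): hands the job in, once; it reports no verdict.
The state is a dict: "time_s": time; "joints": joint angles; "joint_velocities": joint speeds; "effort": joint torques, N m; "tcp_pos": TCP position; "ee_rot": TCP orientation; "wrist_force": force on the tool from outside, world axes, zero at the start; "moment": the same for the moment, N m; "gripper_width": opening from 0.0 (shut) to 1.0 (fully open).
Only numpy, scipy, OpenCV 4.12 (cv2) and the standard library are available. Lean on these libraries where they do the work, as an engineer would, in place of code of your own. Each camera call takes 0.05 s, during which the arm holds its last target.

## Working session

There is one attempt and no reset: what is moved stays moved. The work goes in short steps, Python scripts to look and compute and a tool call to move; the robot and the scene stay as the last step left them, time stands still between calls to the robot, and variables do not carry over. Pictures are saved under pics/ and viewed, and the job is handed in when it is done.

Besides the shell and the picture viewer there is one more tool, called after ">>>" in YAML: its name, and indented under it one key for each argument. carry_out: Moves the arm, as the interface text tells. Its arguments: {"type":"object","properties":{"commands":{"type":"array"},"grip":{"type":"number"}},"required":["commands"]}

```bash
mkdir -p pics; python3 - <<'E'
from station import *
import cv2
for n in ("side","top"):
    im=capture(n); cv2.imwrite(f"pics/{n}0.png",im[:,:,::-1]); c=calibration(n)
    R=cv2.Rodrigues(__import__('numpy').array(c['rvec']))[0]
    print(n,c, -R.T@c['tvec'])
print(sense())
E
```

```text
side {'fx': 495.6736701005699, 'fy': 495.6736701005699, 'cx': 250.3022594223525, 'cy': 197.71904838205668, 'rvec': array([ 0.27266368, -2.88124754,  1.03577887]), 'tvec': array([0.58400761, 0.13053625, 1.42931578])} [0.41620935 0.9047097  1.18714714]
top {'fx': 407.6337505233504, 'fy': 407.6337505233504, 'cx': 250.37893355936927, 'cy': 187.5163150893878, 'rvec': array([ 2.26121307, -1.94376227,  0.20373516]), 'tvec': array([-0.07340765,  0.57670034,  1.12481667])} [ 0.34252228 -0.01798585  1.2188271 ]
{'time_s': 0.1, 'joints': array([ 8.67237359e+01,  2.20854771e+01,  3.87201255e-01, -2.42888820e-02,
       -6.84116144e+01, -1.48156605e+01]), 'joint_velocities': array([ 0.0549035 , -0.25924485,  0.16637449,  0.10242289,  0.06622663,
        0.00985159]), 'effort': array([-4.98386107e-04, -3.91690099e+01,  1.87934679e+01,  4.23192635e+00,
        1.34571674e-02, -7.53969175e-05]), 'tcp_pos': array([0.19391972, 0.59358398, 0.22157813]), 'ee_rot': array([[ 9.50510971e-01, -3.10690586e-01, -5.03148713e-04],
       [-3.10690974e-01, -9.50509094e-01, -1.89225142e-03],
       [ 1.09657275e-04,  1.95492950e-03, -9.99998083e-01]]), 'wrist_force': array([ 0.76912646,  0.11448191, -0.67021698]), 'moment': array([ 3.10058916e-02,  4.77098425e-05, -2.30968130e-02]), 'gripper_width': 1.0018982300110482}
```

View pics/side0.png

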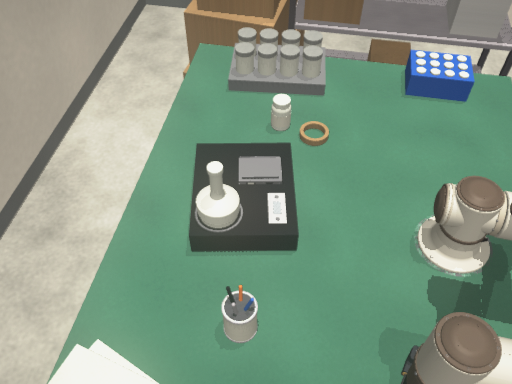

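View pics/top0.png

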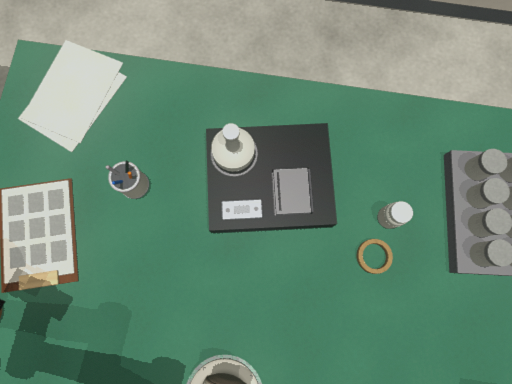

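```bash
python3 - <<'E'
import cv2,numpy as np
t=cv2.imread("pics/top0.png"); s=cv2.imread("pics/side0.png")
a=cv2.resize(t[110:240,195:345],None,fx=5,fy=5,interpolation=cv2.INTER_CUBIC)[:600]
a=np.clip(a.astype(float)*1.6,0,255).astype(np.uint8)
cv2.imwrite("pics/tz.png",cv2.resize(a,(750,600)) if a.shape[0]!=600 else a)
b=cv2.resize(s[135:255,180:310],None,fx=5,fy=5,interpolation=cv2.INTER_CUBIC)
b=np.clip(b.astype(float)*1.6,0,255).astype(np.uint8)
cv2.imwrite("pics/sz.png",b)
E
```

```text
(no output)
```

View pics/tz.png

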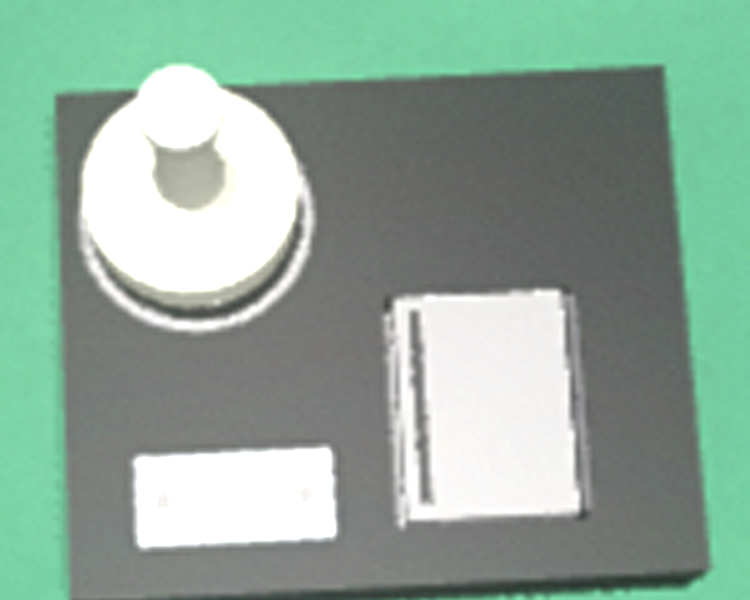

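View pics/sz.png

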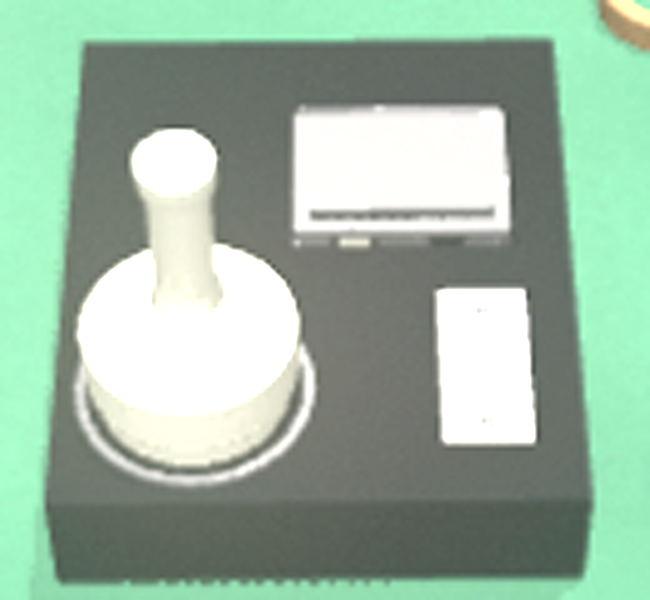

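```bash
cat > h.py <<'E'
import numpy as np,cv2
from station import *
def ray(n,px,z):
    c=calibration(n);R=cv2.Rodrigues(np.array(c['rvec']))[0];o=-R.T@np.array(c['tvec'])
    d=R.T@np.array([(px[0]-c['cx'])/c['fx'],(px[1]-c['cy'])/c['fy'],1]);return o+d*(z-o[2])/d[2]
def proj(n,P):
    c=calibration(n);K=np.array([[c['fx'],0,c['cx']],[0,c['fy'],c['cy']],[0,0,1]])
    return cv2.projectPoints(np.array(P,float).reshape(-1,3),np.array(c['rvec']),np.array(c['tvec']),K,None)[0].reshape(-1,2)
E
python3 - <<'E'
from h import *
np.set_printoptions(precision=4,suppress=True)
f=lambda p:(p[0]/5+195-.4,p[1]/5+110-.4)
g=lambda p:(p[0]/5+180-.4,p[1]/5+135-.4)
print("top unit");
for p in [(57,95),(663,67),(708,570)]:print(f(p),ray("top",f(p),.08))
print("side unit")
for p in [(83,43),(552,40),(590,498),(48,500)]:print(g(p),ray("side",g(p),.08))
print("top cover")
for p in [(390,298),(563,290),(583,516),(402,522)]:print(ray("top",f(p),.089))
print("side cover")
for p in [(293,108),(503,107),(511,232),(293,232)]:print(ray("side",g(p),.089))
E
```

```text
top unit
(206.0, 128.6) [0.7322 0.1689 0.08  ]
(327.20000000000005, 123.0) [ 0.8034 -0.1817  0.08  ]
(336.20000000000005, 223.6) [ 0.511  -0.2399  0.08  ]
side unit
(196.2, 143.2) [ 0.8052 -0.1823  0.08  ]
(290.0, 142.6) [ 0.5117 -0.2403  0.08  ]
(297.6, 234.2) [0.4418 0.11   0.08  ]
(189.2, 234.6) [0.7323 0.1665 0.08  ]
top cover
[ 0.6375 -0.0416  0.089 ]
[ 0.6571 -0.1388  0.089 ]
[ 0.5293 -0.1658  0.089 ]
[ 0.5107 -0.0661  0.089 ]
side cover
[ 0.6597 -0.1419  0.089 ]
[ 0.5325 -0.1668  0.089 ]
[ 0.5122 -0.0658  0.089 ]
[ 0.6389 -0.0419  0.089 ]
```

```bash
cat >> h.py <<'E'
from scipy.spatial.transform import Rotation as Ro
np.set_printoptions(precision=4,suppress=True)
C=np.array([.6226,-.0365]);X=np.array([.981,.194]);X/=np.linalg.norm(X);Y=np.array([-X[1],X[0]])
Hg=C-.05*X-.11*Y
def W(x,y,z): # hinge frame mm -> world m
    return np.r_[Hg+X*x/1e3+Y*y/1e3,.08+z/1e3]
def H(p): d=np.array(p[:2])-Hg; return np.array([d@X,d@Y,p[2]-.08])*1e3
# tool y along -+X, tool x along -Y, z down
Rd=np.array([[-Y[0],-X[0],0],[-Y[1],-X[1],0],[0,0,-1.]])
if np.linalg.det(Rd)<0: Rd[:,1]*=-1
def plan(tgt,R=Rd,v=58,rows=None):
    s=sense();p=np.array(s['tcp_pos']);Rc=Ro.from_matrix(s['ee_rot']);Rt=Ro.from_matrix(R)
    d=tgt-p;rv=(Rc.inv()*Rt).as_rotvec()
    n=rows or int(max(np.ceil(np.linalg.norm(d)*1e3/v),np.ceil(np.linalg.norm(rv)/.17),1))
    st=Ro.from_rotvec(rv/n)
    for i in range(n):
        l=Rc.inv().apply(d/n)*1e3
        print(np.round(l,0).astype(int).tolist(),np.round(rv/n,3).tolist()); Rc=Rc*st
def st():
    s=sense();print('t',s['time_s'],'hinge mm',H(s['tcp_pos']),'F',s['wrist_force'],'w',s['gripper_width'],'J',s['joints'])
E
python3 - <<'E'
from h import *
print(Rd,np.linalg.det(Rd),H([.194,.594,.223]))
print("head",H(ray("top",(195+198/5-.4,110+215/5-.4),.08)), "ring ctr side",H(ray("side",(180+195/5,135+390/5),.08)))
print("press",W(0,70,9))
plan(W(0,70,200))
E
```

```text
[[ 0.194 -0.981  0.   ]
 [-0.981 -0.194  0.   ]
 [ 0.     0.    -1.   ]] 0.9999999999999999 [-248.14  811.67  143.  ]
head [120.4467 210.1449   0.    ] ring ctr side [118.231  213.8337   0.    ]
press [ 0.5813 -0.0854  0.089 ]
[41, 38, -4] [0.0, -0.0, 0.076]
[44, 34, -4] [0.0, -0.0, 0.076]
[47, 31, -4] [0.0, -0.0, 0.076]
[49, 27, -4] [0.0, -0.0, 0.076]
[51, 23, -4] [0.0, -0.0, 0.076]
[52, 20, -4] [0.0, -0.0, 0.076]
[54, 16, -4] [0.0, -0.0, 0.076]
[55, 11, -4] [0.0, -0.0, 0.076]
[55, 7, -4] [0.0, -0.0, 0.076]
[56, 3, -4] [0.0, -0.0, 0.076]
[56, -1, -4] [0.0, -0.0, 0.076]
[56, -5, -4] [0.0, -0.0, 0.076]
[55, -10, -4] [0.0, -0.0, 0.076]
[54, -14, -4] [0.0, -0.0, 0.076]
```

>>> carry_out:
  commands: [41,38,-15,0,0,0.076,44,34,-15,0,0,0.076,47,31,-15,0,0,0.076,49,27,-10,0,0,0.076,51,23,-5,0,0,0.076]
  grip: 0

```text
time_s: 0.72
tcp_pos: [0.3332, 0.3452, 0.28]
ee_rot: [[0.763, -0.646, -0.002], [-0.646, -0.763, -0.01], [0.005, 0.009, -1.0]]
wrist_force: [1.2, 0.8, 0.1]
gripper_width: 0.519
```

>>> carry_out:
  commands: [52,20,0,0,0,0.076,54,16,0,0,0,0.076,55,11,0,0,0,0.076,55,7,0,0,0,0.076,56,3,0,0,0,0.076]

```text
time_s: 1.35
tcp_pos: [0.4706, 0.0916, 0.2819]
ee_rot: [[0.46, -0.888, -0.002], [-0.888, -0.46, -0.008], [0.006, 0.006, -1.0]]
wrist_force: [1.0, -0.0, 0.4]
gripper_width: 0.021
```

```bash
python3 - <<'E'
from h import *
st();plan(W(0,70,120))
E
```

```text
t 1.35 hinge mm [-74.2432 265.1341 201.901 ] F [ 0.985  -0.0218  0.4333] w 0.02068434843745503 J [ 30.715    5.4291 -13.3196   0.3636 -71.5904  -3.4736]
[52, -4, 21] [0.001, -0.002, 0.071]
[51, -8, 21] [0.001, -0.002, 0.071]
[51, -12, 21] [0.001, -0.002, 0.071]
[50, -15, 21] [0.001, -0.002, 0.071]
```

>>> carry_out:
  commands: [52,-4,10,0,0,0.071,51,-8,10,0,0,0.071,51,-12,20,0,0,0.071,50,-15,40,0,0,0.071,0,0,0,0,0,0]

```text
time_s: 1.98
tcp_pos: [0.5812, -0.0922, 0.2014]
ee_rot: [[0.177, -0.984, -0.005], [-0.984, -0.177, -0.007], [0.006, 0.006, -1.0]]
wrist_force: [0.8, 0.3, -0.3]
gripper_width: 0.004
```

```bash
python3 - <<'E'
from h import *
st();plan(W(0,70,30))
E
```

```text
t 1.975 hinge mm [ -1.3631  63.4232 121.3857] F [ 0.7597  0.2708 -0.2806] w 0.0043206388936949695 J [  6.9431  19.4975  -6.7108   0.4049 -64.0977   3.0815]
[-4, -1, 46] [0.003, -0.003, -0.009]
[-3, -1, 46] [0.003, -0.003, -0.009]
```

>>> carry_out:
  commands: [-4,-1,46,0.003,-0.003,-0.009,-3,-1,45,0.003,-0.003,-0.009,0,0,10,0,0,0,0,0,5,0,0,0,0,0,0,0,0,0]

```text
time_s: 2.6
tcp_pos: [0.5852, -0.084, 0.0985]
ee_rot: [[0.199, -0.98, 0.01], [-0.98, -0.199, -0.0], [0.003, -0.01, -1.0]]
wrist_force: [-0.3, -0.1, 0.3]
gripper_width: 0.003
```

```bash
python3 - <<'E'
from h import *
st()
E
```

```text
t 2.6 hinge mm [ 4.133  70.6822 18.4907] F [-0.3468 -0.0679  0.3195] w 0.003264260832097668 J [  7.572   25.0943 -14.2715   0.1352 -50.0459   3.8017]
```

>>> carry_out:
  commands: [0,0,8,0,0,0,0,0,4,0,0,0,0,0,3,0,0,0]

```text
time_s: 2.98
tcp_pos: [0.587, -0.0835, 0.0865]
ee_rot: [[0.199, -0.98, 0.016], [-0.98, -0.199, 0.0], [0.003, -0.016, -1.0]]
wrist_force: [-2.1, 1.3, 3.9]
gripper_width: 0.006
```

>>> carry_out:
  commands: [0,0,4,0,0,0,0,0,4,0,0,0,0,0,4,0,0,0]

```text
time_s: 3.35
tcp_pos: [0.5874, -0.0835, 0.0826]
ee_rot: [[0.203, -0.979, 0.017], [-0.979, -0.203, -0.002], [0.006, -0.016, -1.0]]
wrist_force: [-9.5, 4.8, 24.3]
gripper_width: 0.005
```

>>> carry_out:
  commands: [0,0,-58,0,0,0,0,0,-60,0,0,0,0,0,-60,0,0,0,0,0,0,0,0,0]

```text
time_s: 3.85
tcp_pos: [0.5855, -0.0836, 0.2659]
ee_rot: [[0.203, -0.979, 0.02], [-0.979, -0.203, -0.003], [0.008, -0.019, -1.0]]
wrist_force: [0.4, 0.9, 0.1]
gripper_width: 0.007
```

>>> carry_out:
  commands: [-50,0,0,0,0,0,-50,0,0,0,0,0,0,0,0,0,0,0,0,0,0,0,0,0,0,0,0,0,0,0]

```text
time_s: 4.47
tcp_pos: [0.565, 0.0152, 0.2609]
ee_rot: [[0.199, -0.98, 0.018], [-0.98, -0.199, -0.004], [0.007, -0.017, -1.0]]
wrist_force: [-0.1, -0.4, -0.9]
gripper_width: 0.006
```

>>> carry_out:
  commands: [0,0,0,0,0,0,0,0,0,0,0,0,0,0,0,0,0,0,0,0,0,0,0,0]

```text
time_s: 4.97
tcp_pos: [0.5653, 0.0131, 0.2603]
ee_rot: [[0.195, -0.981, 0.017], [-0.981, -0.195, -0.004], [0.007, -0.016, -1.0]]
wrist_force: [0.7, 0.5, -0.4]
gripper_width: 0.005
```

```bash
python3 - <<'E'
from h import *
st()
s=capture("side");t=capture("top")
b=cv2.resize(s[130:250,175:315],None,fx=4,fy=4,interpolation=cv2.INTER_CUBIC)
a=cv2.resize(t[110:240,195:345],None,fx=4,fy=4,interpolation=cv2.INTER_CUBIC)
f=lambda i:np.clip(i[:,:,::-1].astype(float)*1.5,0,255).astype(np.uint8)
cv2.imwrite("pics/s1.png",f(b));cv2.imwrite("pics/t1.png",f(a))
cv2.imwrite("pics/s1r.png",s[:,:,::-1]);cv2.imwrite("pics/t1r.png",t[:,:,::-1])
print(proj("side",[W(28,63,-10),W(-28,63,-10),W(0,0,0)]),proj("top",[W(28,63,-10),W(-28,63,-10)]))
E
```

```text
t 4.975 hinge mm [  3.4259 169.7561 180.3418] F [ 0.7403  0.5387 -0.422 ] w 0.005481154783032631 J [ 18.0342  14.2938  -5.4823   0.5551 -69.35    -6.9645]
[[250.6353 175.5542]
 [269.0811 175.4371]
 [259.5391 158.2507]] [[286.4409 182.2107]
 [287.6716 201.3166]]
```

View pics/s1.png

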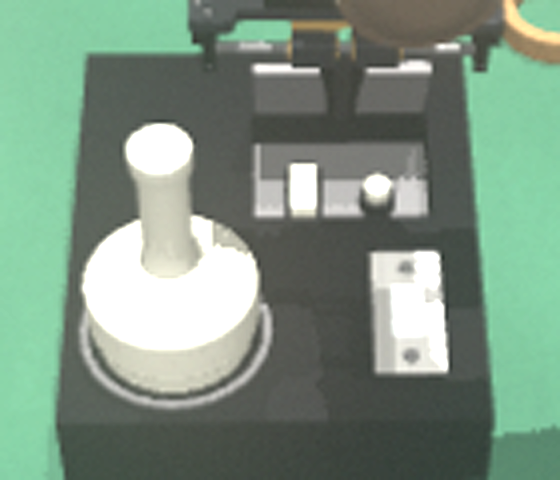

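View pics/t1.png

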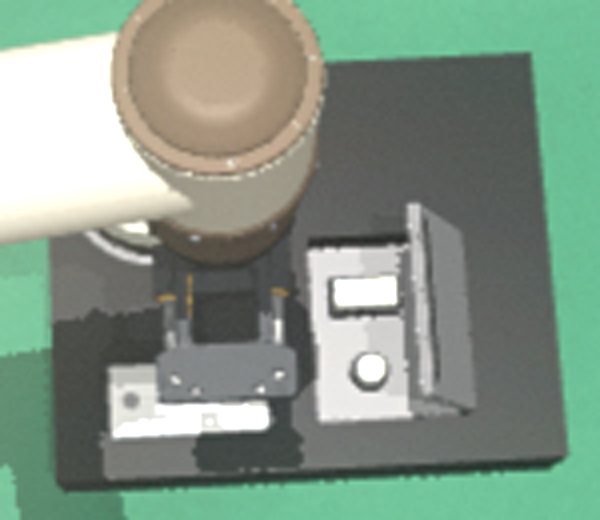

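```bash
python3 - <<'E'
from h import *
f=lambda p:(p[0]/4+195-.4,p[1]/4+110-.4)
for z in(.165,.172,.178):print(z,H(ray("top",f((408,203)),z)),H(ray("top",f((430,408)),z)))
print(H(ray("top",f((364,293)),.07)),H(ray("top",f((370,370)),.07)))
plan(W(28,68,100),rows=4)
E
```

```text
0.165 [66.0537 41.9178 85.    ] [-72.8075  36.9814  85.    ]
0.172 [64.1458 42.8516 92.    ] [-73.793  37.948  92.   ]
0.178 [62.5106 43.652  98.    ] [-74.6376  38.7765  98.    ]
[ 26.2208  65.5441 -10.    ] [-30.1943  64.7768 -10.    ]
[25, -6, 20] [-0.004, -0.002, 0.0]
[25, -6, 20] [-0.004, -0.002, 0.0]
[25, -6, 20] [-0.004, -0.002, 0.0]
[25, -6, 20] [-0.004, -0.002, 0.0]
```

>>> carry_out:
  commands: [0,0,0,0,0,0,0,0,0,0,0,0,0,0,0,0,0,0,0,0,0,0,0,0,0,0,0,0,0,0]

```text
time_s: 5.7
tcp_pos: [0.5653, 0.0134, 0.2605]
ee_rot: [[0.196, -0.98, 0.018], [-0.981, -0.196, -0.004], [0.007, -0.016, -1.0]]
wrist_force: [-0.7, -0.1, 0.1]
gripper_width: 0.006
```

>>> carry_out:
  commands: [0,0,0,0,0,0,0,0,0,0,0,0,0,0,0,0,0,0,0,0,0,0,0,0,0,0,0,0,0,0]

```text
time_s: 6.32
tcp_pos: [0.5653, 0.0134, 0.2604]
ee_rot: [[0.196, -0.98, 0.018], [-0.981, -0.196, -0.004], [0.007, -0.016, -1.0]]
wrist_force: [-0.2, 0.4, 0.6]
gripper_width: 0.003
```

```bash
python3 - <<'E'
from h import *
st()
t=capture("top")
a=cv2.resize(t[110:240,195:345],None,fx=4,fy=4,interpolation=cv2.INTER_CUBIC)
f=lambda i:np.clip(i[:,:,::-1].astype(float)*1.5,0,255).astype(np.uint8)
cv2.imwrite("pics/t2.png",f(a))
E
```

```text
t 6.325 hinge mm [  3.4832 170.0864 180.4422] F [-0.2125  0.4386  0.5866] w 0.003191900369598715 J [ 18.0682  14.2844  -5.4806   0.5553 -69.3495  -6.9656]
```

View pics/t2.png

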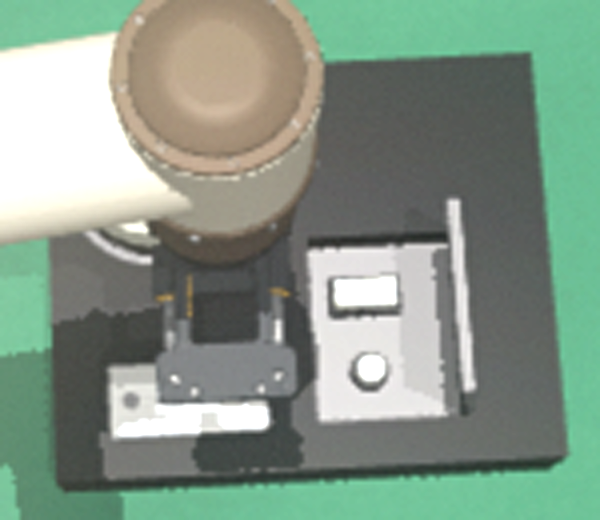

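>>> carry_out:
  commands: [25,-6,15,-0.004,-0.002,0,26,-6,20,-0.004,-0.002,0,26,-6,25,-0.004,-0.002,0,25,-6,30,-0.004,-0.002,0,0,0,0,0,0,0]

```text
time_s: 7.0
tcp_pos: [0.612, -0.0839, 0.1697]
ee_rot: [[0.198, -0.98, 0.003], [-0.98, -0.198, 0.002], [-0.001, -0.003, -1.0]]
wrist_force: [-0.2, -0.0, 1.0]
gripper_width: 0.005
```

```bash
python3 - <<'E'
from h import *
st();plan(W(28,67,10),rows=3)
E
```

```text
t 7.0 hinge mm [30.4367 65.5117 89.7034] F [-0.1831 -0.0433  1.0335] w 0.005353286756250659 J [  7.137   23.5636  -5.0479  -0.1004 -61.2237   4.3158]
[0, 1, 27] [-0.001, 0.0, 0.001]
[0, 1, 27] [-0.001, 0.0, 0.001]
[0, 1, 27] [-0.001, 0.0, 0.001]
```

>>> carry_out:
  commands: [-1,1,30,0,0,0,-1,1,28,0,0,0,0,1,18,0,0,0,0,0,8,0,0,0,0,0,0,0,0,0]

```text
time_s: 7.62
tcp_pos: [0.6129, -0.08, 0.0901]
ee_rot: [[0.201, -0.979, 0.014], [-0.98, -0.201, 0.001], [0.001, -0.014, -1.0]]
wrist_force: [0.4, 0.3, -0.6]
gripper_width: 0.005
```

```bash
python3 - <<'E'
from h import *
st()
E
```

```text
t 7.625 hinge mm [32.0233 69.1912 10.1181] F [ 0.3639  0.2622 -0.634 ] w 0.004828120703828014 J [  7.5596  27.8057 -10.9079   0.0375 -50.4772   4.0191]
```

>>> carry_out:
  commands: [2,3,8,0,0,0,1,2,8,0,0,0,0,0,5,0,0,0,0,0,3,0,0,0]

```text
time_s: 8.12
tcp_pos: [0.6103, -0.0838, 0.0676]
ee_rot: [[0.202, -0.979, 0.019], [-0.979, -0.202, 0.002], [0.002, -0.019, -1.0]]
wrist_force: [-1.5, 0.8, 3.0]
gripper_width: 0.006
```

>>> carry_out:
  commands: [0,0,4,0,0,0,0,0,4,0,0,0]

```text
time_s: 8.38
tcp_pos: [0.6104, -0.0839, 0.065]
ee_rot: [[0.204, -0.979, 0.018], [-0.979, -0.204, -0.0], [0.004, -0.018, -1.0]]
wrist_force: [-11.4, 5.1, 29.6]
gripper_width: 0.008
```

```bash
python3 - <<'E'
from h import *
st()
E
```

```text
t 8.375 hinge mm [ 28.8729  65.8719 -15.0087] F [-11.4135   5.0928  29.6216] w 0.007628778310272013 J [  7.2869  29.221  -12.8553   0.2148 -46.8753   4.3493]
```

>>> carry_out:
  commands: [0,0,-20,0,0,0,0,0,-60,0,0,0,0,0,-60,0,0,0,0,0,-60,0,0,0,0,0,0,0,0,0]

```text
time_s: 9.0
tcp_pos: [0.6078, -0.084, 0.2719]
ee_rot: [[0.204, -0.979, 0.022], [-0.979, -0.205, -0.001], [0.006, -0.022, -1.0]]
wrist_force: [-0.9, -0.4, -0.6]
gripper_width: 0.008
```

```bash
python3 - <<'E'
from h import *
st();plan(W(0,-65,180),rows=4)
E
```

```text
t 9.0 hinge mm [ 26.3086  66.3053 191.8793] F [-0.8638 -0.4103 -0.5778] w 0.00848732144787558 J [  7.3469  18.6119   2.3207   0.2355 -72.4433   4.388 ]
[33, 7, 3] [-0.005, -0.001, 0.003]
[33, 7, 3] [-0.005, -0.001, 0.003]
[33, 7, 3] [-0.005, -0.001, 0.003]
[33, 7, 3] [-0.005, -0.001, 0.003]
```

>>> carry_out:
  commands: [33,7,0,-0.005,-0.001,0.003,34,7,0,-0.005,-0.001,0.003,35,7,0,-0.005,-0.001,0.003,35,7,0,-0.005,-0.001,0.003,0,0,0,0,0,0]

```text
time_s: 9.62
tcp_pos: [0.6075, -0.2265, 0.2671]
ee_rot: [[0.194, -0.981, -0.002], [-0.981, -0.194, 0.002], [-0.002, 0.002, -1.0]]
wrist_force: [-0.2, 1.1, -0.7]
gripper_width: 0.008
```

```bash
python3 - <<'E'
from h import *
st();plan(W(0,-60,75),rows=3)
E
```

```text
t 9.625 hinge mm [ -1.6965 -73.4175 187.0977] F [-0.2361  1.1273 -0.6601] w 0.007630724089519499 J [ -6.2129  23.0328   8.3807  -0.0791 -75.4674  17.4104]
[-4, -1, 37] [0.001, 0.001, -0.0]
[-4, -1, 37] [0.001, 0.001, -0.0]
[-4, -1, 37] [0.001, 0.001, -0.0]
```

>>> carry_out:
  commands: [-4,-1,37,0,0,0,-4,-1,37,0,0,0,-4,-1,35,0,0,0,0,0,0,0,0,0]

```text
time_s: 10.12
tcp_pos: [0.6074, -0.2114, 0.1527]
ee_rot: [[0.194, -0.981, -0.003], [-0.981, -0.194, 0.003], [-0.003, 0.003, -1.0]]
wrist_force: [-0.4, -0.2, -0.3]
gripper_width: 0.006
```

```bash
python3 - <<'E'
from h import *
st()
t=capture("side")
a=cv2.resize(t[110:240,175:325],None,fx=4,fy=4,interpolation=cv2.INTER_CUBIC)
f=lambda i:np.clip(i[:,:,::-1].astype(float)*1.5,0,255).astype(np.uint8)
cv2.imwrite("pics/s3.png",f(a))
E
```

```text
t 10.125 hinge mm [  1.1171 -58.6584  72.7018] F [-0.3605 -0.1787 -0.2761] w 0.006119708387629833 J [ -4.8796  26.9157  -2.1216  -0.1691 -61.1724  16.1576]
```

View pics/s3.png

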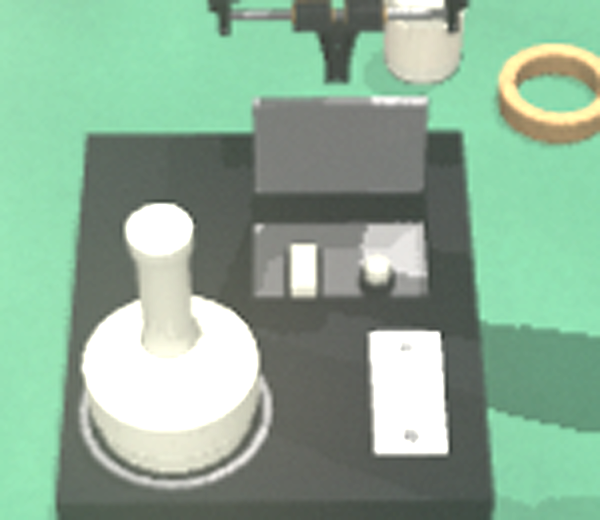

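>>> carry_out:
  commands: [-22,0,-1,0,0,0,-20,0,-1,0,0,0,-12,0,1,0,0,0,-12,0,1,0,0,0]

```text
time_s: 10.68
tcp_pos: [0.5981, -0.1441, 0.1606]
ee_rot: [[0.196, -0.981, 0.011], [-0.981, -0.196, -0.001], [0.003, -0.01, -1.0]]
wrist_force: [1.0, -1.4, 0.3]
gripper_width: 0.006
```

```bash
python3 - <<'E'
from h import *
st()
E
```

```text
t 10.675 hinge mm [ 5.0986  9.2299 80.6255] F [ 1.0025 -1.4438  0.3284] w 0.005879591543698464 J [  1.5405  23.5516  -6.547    0.0639 -59.2888   9.7126]
```

>>> carry_out:
  commands: [-11,1,7,0,0,0,-11,1,8,0,0,0,-10,1,8,0,0,0]

```text
time_s: 11.05
tcp_pos: [0.591, -0.1111, 0.1389]
ee_rot: [[0.197, -0.98, 0.018], [-0.98, -0.197, -0.001], [0.005, -0.017, -1.0]]
wrist_force: [1.7, -0.1, 1.1]
gripper_width: 0.004
```

```bash
python3 - <<'E'
from h import *
st()
E
```

```text
t 11.05 hinge mm [ 4.5566 42.9839 58.874 ] F [ 1.6506 -0.1094  1.1468] w 0.0037950282176513247 J [  4.8522  23.2765 -10.5302   0.1944 -55.166    6.3795]
```

>>> carry_out:
  commands: [-8,1,11,0,0,0,-7,1,11,0,0,0,-4,1,11,0,0,0,-2,0,9,0,0,0]

```text
time_s: 11.55
tcp_pos: [0.5853, -0.0886, 0.0939]
ee_rot: [[0.197, -0.98, 0.02], [-0.98, -0.197, -0.0], [0.004, -0.02, -1.0]]
wrist_force: [1.0, 0.4, 2.6]
gripper_width: 0.006
```

```bash
python3 - <<'E'
from h import *
st()
E
```

```text
t 11.55 hinge mm [ 3.3241 66.1406 13.8685] F [1.0179 0.3786 2.5982] w 0.00635812734144202 J [  7.1448  25.2181 -14.9134   0.2227 -48.7137   4.0884]
```

Now press through the latch point.

>>> carry_out:
  commands: [-2,1,6,0,0,0,-1,0,5,0,0,0,0,0,4,0,0,0,0,0,4,0,0,0]

```text
time_s: 12.05
tcp_pos: [0.5841, -0.0868, 0.0828]
ee_rot: [[0.201, -0.979, 0.02], [-0.98, -0.201, -0.005], [0.009, -0.019, -1.0]]
wrist_force: [-8.8, 4.7, 24.0]
gripper_width: 0.003
```

>>> carry_out:
  commands: [0,0,5,0,0,0]

```text
time_s: 12.18
tcp_pos: [0.5841, -0.0868, 0.0827]
ee_rot: [[0.202, -0.979, 0.021], [-0.979, -0.202, -0.006], [0.01, -0.019, -1.0]]
wrist_force: [-9.2, 5.7, 30.6]
gripper_width: 0.002
```

>>> carry_out:
  commands: [0,0,-10,0,0,0,0,0,-30,0,0,0,0,0,-60,0,0,0,0,0,-60,0,0,0,-50,0,-10,0,0,0]

```text
time_s: 12.8
tcp_pos: [0.5656, -0.0389, 0.2522]
ee_rot: [[0.194, -0.981, 0.004], [-0.981, -0.194, -0.005], [0.006, -0.003, -1.0]]
wrist_force: [0.1, 0.7, -0.4]
gripper_width: 0.005
```

>>> carry_out:
  commands: [-50,0,0,0,0,0,0,0,0,0,0,0,0,0,0,0,0,0,0,0,0,0,0,0,0,0,0,0,0,0]

```text
time_s: 13.42
tcp_pos: [0.5527, 0.0107, 0.2493]
ee_rot: [[0.192, -0.981, -0.004], [-0.981, -0.192, -0.005], [0.004, 0.005, -1.0]]
wrist_force: [-1.2, 0.3, -0.6]
gripper_width: 0.005
```

>>> carry_out:
  commands: [0,0,0,0,0,0,0,0,0,0,0,0,0,0,0,0,0,0,0,0,0,0,0,0,0,0,0,0,0,0]

```text
time_s: 14.05
tcp_pos: [0.5528, 0.0094, 0.2489]
ee_rot: [[0.19, -0.982, -0.005], [-0.982, -0.19, -0.006], [0.004, 0.006, -1.0]]
wrist_force: [0.4, -0.2, -0.6]
gripper_width: 0.006
```

```bash
python3 - <<'E'
from h import *
st()
s=capture("side");t=capture("top")
f=lambda i:np.clip(i[:,:,::-1].astype(float)*1.5,0,255).astype(np.uint8)
g=lambda i:cv2.resize(i,(400,347),interpolation=cv2.INTER_CUBIC)
cv2.imwrite("pics/e.png",np.hstack([g(f(s[110:240,175:325])),g(f(t[110:240,195:345]))]))
cv2.imwrite("pics/ef.png",np.hstack([cv2.resize(x[:,:,::-1],(400,300)) for x in (s,t)]))
E
```

```text
t 14.05 hinge mm [ -9.5936 168.6176 168.9096] F [ 0.3676 -0.2125 -0.6183] w 0.006242125599690948 J [ 17.9019  14.1262  -7.2355   0.2262 -69.015   -7.0322]
```

View pics/e.png

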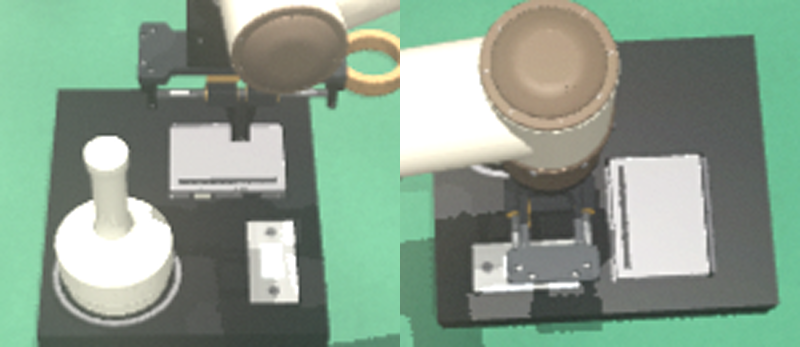

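View pics/ef.png

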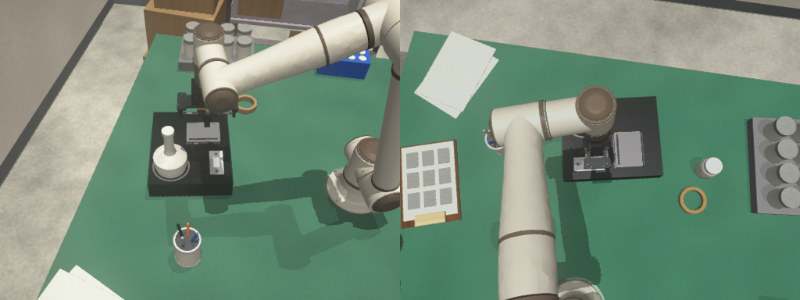

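```bash
python3 -c "
from station import *
print(finish_job())"
```

```text
the job is handed in; nothing more can be done
None
```

I reset the sealer in the order asked and handed it in at about 14 s of the 61 s allowed.

- **Opening:** I pressed the cover with the shut fingertips to about 24 N, 6.4 mm down. The next pictures showed it sprung open, then almost upright.
- **Key:** I pressed the oblong key until it stopped hard at 15 mm below the unit's top, with about 30 N on the wrist. That matches its full 5 mm travel. The fingertips stayed at least about 30 mm clear of the round key.
- **Closing:** I swung the cover down from behind and pressed it to its stop, about 30 N and 6.3 mm down.

Pictures taken almost 2 s after I let go show the cover flat and shut. The sealing head, pen can, jar and tape roll look to be standing in place by eye; I did not measure their positions again. The arm was clear of everything, with the wrist force at noise level.

The key's full press is judged from height and force, since its joint can't be read directly. The only disagreement was in the key positions measured in the top view, which came out 2–3 mm off what the given layout predicts, within the calibration error and pixel size.

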